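Hold a flower handle on a pot lid in the glue press

ROBOT

A 7-joint arm with a two-finger parallel gripper is mounted at the origin on the work surface. World frame = base frame: x ahead of the robot, y to its left, z up, the work surface at z = 0. Lengths are in m, angles in rad, forces in N, time in s.
With the tool pointing down it reaches from about 0.4 to 0.85 m from the base axis. Payload 10.4 kg.
Tool frame: the origin (TCP) lies at the very end of the fingers, on their centre line; the grasp point (between the pads) lies ctrl.grasp_offset behind it (ctrl.grasp_offset is the distance from the TCP to the grasp point, in m); z points along the fingers, y is the line along which they close (so a half turn about z gives the same grasp; the last joint's range is limited). The gripper opens to 87 mm and grips with 3 to 60 N. Pads are 19 mm wide; open, the fingers measure 117 mm over their backs; the gripper's body (75 mm by 190 mm) begins 51 mm behind the grasp point.
Start: joints at [1.138, 0.332, -0.065, 1.46, 0.022, 1.35, -0.088], TCP at [0.249, -0.573, 0.183] pointing down, gripper open.
Joint ranges: [-2.6, 2.6], [-0.5, 2.12], [-1.47, 1.34], [0.16, 2.42], [-1.27, 4.41], [0.06, 2.06], [-2.6, 2.6]. Speed limits (rad/s): [2.22, 2.22, 2.79, 2.79, 3.14, 3.14, 3.14].

INTERFACE

Orientations are given as a rotation vector (axis times angle).
In Python, from cell import ctrl gives the robot as it stands. The module is installed in compiled form; this text tells all that it offers.
- The arm moves only by the shell command python3 -m handwheel 'ROWS' [FORCE]. ROWS is JSON, a list of rows, each a list of 3 entries, a list of its own where there are three numbers: the shift along the world's x, y, z in units of 40 mm (1.0 is 40 mm), then the turn, a rotation vector about the world's x, y, z in units of 0.08 rad (1.0 is 0.08 rad), then the opening, from -1 (shut) to 1 (fully open). In form: [[[dx, dy, dz], [ax, ay, az], claw], ...]. A call has exactly 5 rows; each row shifts and turns the commanded pose from where the row before left it; what a row does not reach is not made up. A row lasts 1/12 s, in which the tool goes at most 41.7 mm and 7.16 degrees, less where a joint would pass 70% of its speed; a pose out of reach is approached as far as the arm can. A call with a number of a shift or a turn outside -1 to 1 is refused whole. A call with a gripper value outside its range is refused whole. The fingers move at their own pace and stop on an object; FORCE is the grip in N (left out, the last holds). Time passes only in rows, so rows that do not move let the fingers close, or fill a call up. It gives the time, the measured TCP pose, the force, the opening and the grip force at its end, in the units of the state.
- ctrl.observe(): the state, without advancing time (a new reading comes with each control period).
- ctrl.snapshot(name): name is "side" or "top"; returns a dict with "pixels" (420x560x3 uint8, blue, green, red), "z_map" (420x560 float32, m along the optical axis (not along the pixel's ray), 0 where there is no reading), "vfov" (degrees; the focal length in pixels is half the picture's height over the tangent of half this angle, whatever the lens; pixels are square), "cx", "cy" (the principal point, pixels), "R" (3x3) and "t" (3): a world point X has camera coordinates R X + t. Camera axes: x right, y down, z forward; pixel columns grow to the right and rows downward; lengths in m; the calibration is good to about 2 mm. A picture is of the moment at which its call begins.
- ctrl.finish_job(): hands the job in; it is judged then, once.
The state is a dict: "clock": time; "q": joint angles; "joint_vel": joint speeds; "joint_efforts": joint torques, N m; "tool_pos": TCP position; "tool_rot": TCP orientation; "wrist_force": force on the tool from outside, world axes, zero at the start; "ft_torque": the same for the moment, N m; "width": opening from 0.0 (shut) to 1.0 (fully open); "grip_force": force on a finger pad.
Only numpy, scipy, OpenCV 4.12 (cv2) and the standard library are available. Lean on these libraries where they do the work, as an engineer would, in place of code of your own. Each camera call takes 0.05 s, during which the arm holds its last target. There are 200 camera calls.

TASK

Stand the white flower-shaped handle upright inside the raised ring on the blue pot lid, with its missing-petal gap facing the red mark, then press it down so the sprung lid sinks 10 mm and the black pointer stands in the green band, and finish while still holding it pressed there so that the joint can set. Never let the pointer sink into the red band, and leave the tub, the pot and the jar where they stand.

Things in the scene. Friction and masses are not known exactly. Their poses are not given: they have to be found in the camera images.
- handle: Loose white ceramic lid handle, 80 to 150 g, upright on the table. Foot: a flower 10 mm high, 26 mm in outer radius, 8 petals, one missing. Straight round stem above it, 28 mm in diameter, to a flat top 50 mm above the underside. Origin: centre of underside; z up; +x to the missing petal. A blue stripe, 7 mm wide, on half the top, the stem and the foot points to the gap too.
- notch (a point): The middle of the missing-petal gap of the handle, 24 mm from its axis along its +x and 5 mm above its underside.
- seat (a point): Centre of the blue lid's flat top face, where the handle's foot shall stand; +x points to the red mark, z up. 70 mm above the table when not pressed; sinks with the lid. Lid 100 mm in diameter, 8 mm thick, on a sprung plunger; a raised ring on it (inner radius 30, outer 34, 6 mm high) leaves 4 mm all round the foot.
- press: Glue press that carries the lid: dark 130 x 130 x 18 mm base fixed to the table; origin at the centre of its underside, 70 mm below the unpressed seat, axes as the seat. A white scale plate, 24 mm wide, top 84 mm above the table, stands 80 mm from the centre to +y, its bands facing +x.
- mark (a point): Middle of the red bar, 8 mm wide, that runs from the ring to the lid's edge: 45 mm from the seat's centre along the seat's +x, 7 mm above the lid's face.
- lid (a joint): How far the lid has sunk, in m: 0 at rest, stop at 0.022. It springs back: it starts to move at about 4 N and takes 0.7 N more per mm (about 11 N at 10 mm). The black pointer at the lid's side shows it on the white scale: green band 0.007 to 0.013, red band from 0.017 down.
- tub: White plastic tub, open, 68 mm in diameter, 70 mm high, origin at the centre of its underside; leave alone.
- pot: Lilac open pot, 72 mm in diameter, 45 mm high, origin at the centre of its underside; leave alone.
- jar: Amber jar with a steel cap, 60 mm in diameter, 70 mm high, origin at the centre of its underside; leave alone.
Mind the look-alikes: they are no part of the job. Leave any purple or yellow look-alike of the press alone.

How it is judged:
By the outcome, as a careful person would: the job done as asked, in the order asked, and still so for the second after the job is handed in, while the arm keeps its last pose, push and grip.
It also fails if it takes over 38 s, if anything falls off the work surface, if the arm or the gripper's body presses on something with over 40 N, if the wrist force passes 120 N, or if a joint passes its speed limit or range.

## Working session

There is one attempt and no reset: what is moved stays moved. The work goes in short steps, Python scripts to look and compute and a shell command to move; the robot and the scene stay as the last step left them, time stands still between calls to the robot, and variables do not carry over. Pictures are saved under pics/ and viewed, at most 10 in all, crops included, and the job is handed in when it is done.

```bash
mkdir -p pics
cat > h.py <<'E'
import numpy as np, cv2
from cell import ctrl
def snap(n,save=None):
    s=ctrl.snapshot(n)
    if save: cv2.imwrite('pics/'+save,s['pixels']); np.savez('pics/'+save+'.npz',**{k:s[k] for k in s})
    return s
def f(s): return 210/np.tan(np.radians(s['vfov'])/2)
def ray(s,u,v): 
    d=np.array([(u-s['cx'])/f(s),(v-s['cy'])/f(s),1]); R=np.array(s['R']); return -R.T@s['t'], R.T@d
def px(s,u,v,z=None):
    c,d=ray(s,u,v)
    return c+d*(s['z_map'][int(round(v)),int(round(u))] if z is None else (z-c[2])/d[2])
def proj(s,X):
    p=np.array(s['R'])@X+s['t']; return f(s)*p[0]/p[2]+s['cx'],f(s)*p[1]/p[2]+s['cy']
def cloud(s):
    v,u=np.mgrid[:420,:560]; z=s['z_map']
    P=np.stack([(u-s['cx'])/f(s)*z,(v-s['cy'])/f(s)*z,z],-1)
    return (P-np.array(s['t']))@np.array(s['R'])
E
python3 - <<'E'
from h import *
a=snap('top','top.png');b=snap('side','side.png')
for s in(a,b): print(f(s),-np.array(s['R']).T@s['t'],np.round(s['R'],2).tolist())
print(ctrl.grasp_offset,ctrl.observe())
E
```

```text
415.9793600349416 [ 0.4663961  -0.06883159  0.96590955] [[-0.0, -1.0, -0.02], [-0.99, 0.01, -0.16], [0.16, 0.02, -0.99]]
379.003425533207 [ 0.40775435 -0.54611482  0.53270891] [[0.92, -0.38, -0.02], [-0.26, -0.59, -0.76], [0.28, 0.71, -0.65]]
0.0187 {'clock': 0.1, 'q': array([ 1.13838597,  0.33279336, -0.06468507,  1.46082457,  0.02159397,
        1.34989646, -0.08850707]), 'joint_vel': array([ 7.53737450e-04, -5.28117729e-05,  4.09234100e-04, -2.30149131e-03,
       -5.29262832e-04, -1.01353726e-03,  2.02099205e-03]), 'joint_efforts': array([ 1.03477345e-03, -6.24545431e+01,  2.41926085e-02, -3.90721679e+01,
       -6.13530865e-02,  3.65455274e-02,  2.62298079e-05]), 'tool_pos': array([ 0.24886033, -0.57290449,  0.18215869]), 'tool_rot': array([-3.07470848e+00, -6.38985357e-01,  4.73744130e-04]), 'wrist_force': array([-0.30540918, -0.35501622,  0.36057351]), 'ft_torque': array([-0.03094277,  0.01580615,  0.06255393]), 'grip_force': 0.0, 'width': 0.9978454831215122}
```

View pics/top.png

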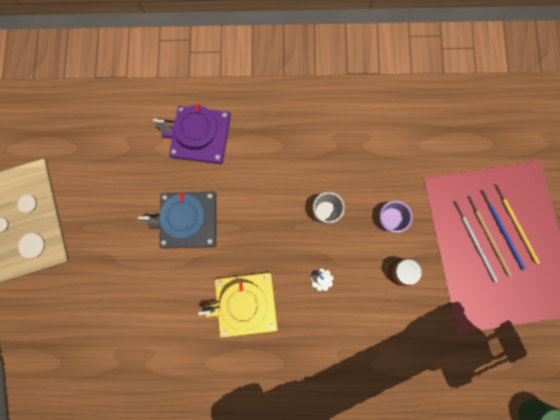

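View pics/side.png

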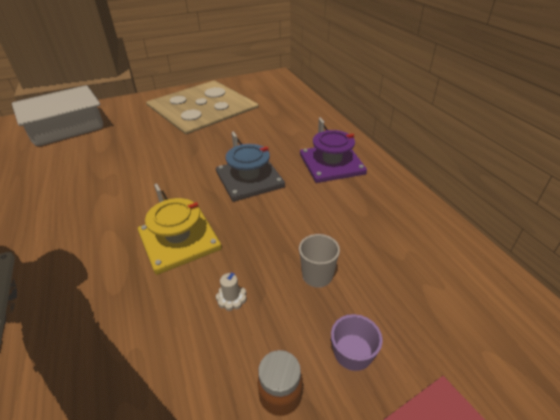

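The top view shows the white handle at about (322,279), the blue press at (182,216) with its red mark at (181,198), and tub, pot and jar at (328,208), (396,217) and (407,272). The side view shows the handle at (230,290) and the blue lid at (248,157). Next I enlarge the handle and the press.

Run:
```python
from h import *
a=dict(np.load('pics/top.png.npz'));b=dict(np.load('pics/side.png.npz'))
c=lambda s,u,v,w:cv2.resize(s['pixels'][v-w:v+w,u-w:u+w],(390,290) if 0 else (300,300),interpolation=cv2.INTER_CUBIC)
cv2.imwrite('pics/c1.png',np.vstack([np.hstack([c(a,322,279,20),c(a,182,216,40)]),np.hstack([c(b,232,290,25),c(b,248,160,40)])]))
for n,s in(('top',a),('side',b)):
    P=cloud(s)
    # handle top, tops
    for nm,ctr,zr,r in(('handle',(0.32,-.12),(.044,.056),.06),('lid',(0.46,.2),(.064,.082),.09)):
        g=px(a,*( (322,278) if nm=='handle' else (182,216)))
        m=(np.hypot(P[...,0]-g[0],P[...,1]-g[1])<r)&(P[...,2]>zr[0])&(P[...,2]<zr[1])
        q=P[m]; print(n,nm,g.round(4),m.sum(),q.mean(0).round(4),q.min(0).round(4),q.max(0).round(4))
print('mark',px(a,181,198))
```

```text
top handle [ 0.4723 -0.1463  0.0533] 133 [ 0.4702 -0.1487  0.0495] [ 0.4573 -0.162   0.0442] [ 0.4831 -0.1358  0.054 ]
top lid [0.6076 0.159  0.0682] 1648 [0.6081 0.1613 0.0702] [0.559  0.11   0.0643] [0.6583 0.2487 0.0816]
side handle [ 0.4723 -0.1463  0.0533] 226 [ 0.471  -0.1516  0.0504] [ 0.4573 -0.1634  0.044 ] [ 0.4849 -0.1359  0.0542]
side lid [0.6076 0.159  0.0682] 977 [0.6082 0.1558 0.0722] [0.5604 0.1088 0.0642] [0.6602 0.2478 0.0815]
mark [0.64616616 0.16033396 0.07703022]
```

View pics/c1.png

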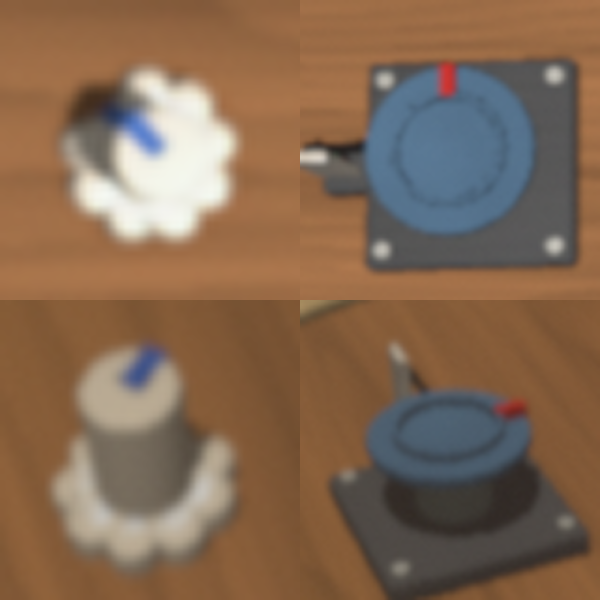

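The crops show the stripe pointing up-left (yaw near 48°), from about (160,148) to (115,110). The lid's red mark points almost straight up (world +x). Next I get these numbers more precisely.

Run:
```python
from h import *
from scipy.optimize import least_squares
for n in('top','side'):
    s=dict(np.load(f'pics/{n}.png.npz')); im=s['pixels'].astype(int); B,G,R=im[...,0],im[...,1],im[...,2]; P=cloud(s)
    D=np.hypot(P[...,0]-.4707,P[...,1]+.1495)
    top=(D<.02)&(P[...,2]>.046)
    v,u=np.nonzero(top); Q=np.array([px(s,a,b,.05)[:2] for a,b in zip(u,v)])
    c0,r0=cv2.minEnclosingCircle(Q.astype(np.float32))
    v,u=np.nonzero((B>R+40)&(D<.03)&(P[...,2]>.044)); S=np.array([px(s,a,b,.05)[:2] for a,b in zip(u,v)])
    d=S.mean(0)-np.array([.4707,-.1497]); w,V=np.linalg.eigh(np.cov(S.T)); e=V[:,1]*np.sign(V[:,1]@d)
    print(n,'handle top',np.round(c0,4),round(r0,4),'stripe n',len(S),S.mean(0).round(4),'yaw mean',np.degrees(np.arctan2(d[1],d[0])),'pca',np.degrees(np.arctan2(e[1],e[0])))
    L=np.hypot(P[...,0]-.608,P[...,1]-.159)
    m=((B>R+20)&(L<.06)&(P[...,2]>.063)&(P[...,2]<.08)).astype(np.uint8)
    q=P[m>0]; c1,r1=cv2.minEnclosingCircle(q[:,:2].astype(np.float32)); print(' lid',np.round(c1,4),r1)
    m=(R>B+60)&(R>G+60)&(L<.06)&(P[...,2]>.06); q=P[m]; q=q.mean(0);print(' mark',q.round(4), 'yaw',np.degrees(np.arctan2(q[1]-c1[1],q[0]-c1[0])))
    m=(B<90)&(abs(B-R)<25)&(L<.1)&(P[...,2]>.012)&(P[...,2]<.024)
    q=P[m][:,:2].astype(np.float32); print(' base',cv2.minAreaRect(q))
o=ctrl.observe(); print(o['tool_pos'])
d=np.array([.4707,-.1497])-o['tool_pos'][:2]; print('move units',d/.04)
```

```text
top handle top [ 0.4702 -0.1489] 0.0138 stripe n 18 [ 0.476  -0.1439] yaw mean 47.65166410452371 pca 44.73387099464938
 lid [0.6087 0.1604] 0.050593916326761246
 mark [0.6498 0.1617 0.0755] yaw 1.8261443908827015
 base ((0.6077637076377869, 0.17214033007621765), (0.1272760033607483, 0.15468190610408783), 1.3458080291748047)
side handle top [ 0.4722 -0.1502] 0.0158 stripe n 12 [ 0.4765 -0.1439] yaw mean 44.75687676955079 pca 45.35566987950268
 lid [0.6093 0.1563] 0.04818035662174225
 mark [0.6523 0.1595 0.0782] yaw 4.26303646799374
 base ((0.6084247827529907, 0.15473395586013794), (0.12740182876586914, 0.12711893022060394), 89.8409423828125)
[ 0.24886033 -0.57290449  0.18215869]
move units [ 5.54599177 10.58011221]
```

```bash
python3 -m handwheel '[[[0.37,0.705,0],[0,0,0.6],1],[[0.37,0.705,0],[0,0,0.6],1],[[0.37,0.705,0],[0,0,0.6],1],[[0.37,0.705,0],[0,0,0.6],1],[[0.37,0.705,0],[0,0,0.6],1]]' 30
python3 -m handwheel '[[[0.37,0.705,0],[0,0,0.6],1],[[0.37,0.705,0],[0,0,0.6],1],[[0.37,0.705,0],[0,0,0.6],1],[[0.37,0.705,0],[0,0,0.6],1],[[0.37,0.705,0],[0,0,0.6],1]]'
python3 -m handwheel '[[[0.37,0.705,0],[0,0,0.6],1],[[0.37,0.705,0],[0,0,0.6],1],[[0.37,0.705,0],[0,0,0.6],1],[[0.37,0.705,0],[0,0,0.6],1],[[0.37,0.705,0],[0,0,0.6],1]]'
```

```text
clock: 0.52
tool_pos: [0.3234, -0.4307, 0.1825]
tool_rot: [-2.976, -1.006, 0.0]
wrist_force: [-0.3, 0.1, 0.5]
width: 0.994
grip_force: 0.0
clock: 0.93
tool_pos: [0.3973, -0.2897, 0.1827]
tool_rot: [-2.834, -1.355, 0.0]
wrist_force: [0.6, 0.2, 0.3]
width: 1.003
grip_force: 0.0
clock: 1.35
tool_pos: [0.4713, -0.1488, 0.1827]
tool_rot: [-2.652, -1.685, 0.0]
wrist_force: [1.2, -0.1, -0.4]
width: 0.998
grip_force: 0.0
```

```bash
python3 -m handwheel '[[[0,0,-0.6],[0,0,0],1],[[0,0,-0.7],[0,0,0],1],[[0,0,-0.7],[0,0,0],1],[[0,0,-0.6],[0,0,0],1],[[0,0,-0.5],[0,0,0],1]]'
python3 -m handwheel '[[[0,0,-0.4],[0,0,0],1],[[0,0,-0.3],[0,0,0],1],[[0,0,-0.2],[0,0,0],1],[[0,0,-0.1],[0,0,0],1],[[0,0,0],[0,0,0],1]]'
python3 - <<'E'
from h import *
a=snap('top','t2.png');b=snap('side','s2.png')
c=lambda s,u,v,w:cv2.resize(s['pixels'][v-w:v+w,u-w:u+w],(390,390),interpolation=cv2.INTER_CUBIC)
cv2.imwrite('pics/c2.png',np.hstack([c(a,322,279,40),c(b,232,290,50)]))
E
```

```text
clock: 1.77
tool_pos: [0.47, -0.1499, 0.0568]
tool_rot: [-2.652, -1.681, 0.002]
wrist_force: [-0.2, -0.4, -0.1]
width: 0.998
grip_force: 0.0
clock: 2.18
tool_pos: [0.4708, -0.1502, 0.0185]
tool_rot: [-2.653, -1.682, 0.0]
wrist_force: [-0.6, 0.2, 0.9]
width: 1.0
grip_force: 0.0
```

View pics/c2.png

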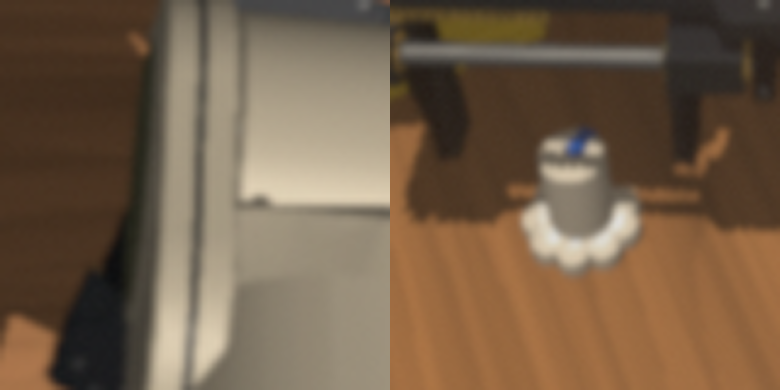

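The stem stands at crop (575,190), but the finger tips seem to end at about (440,155) and (685,155). They may be behind the handle or too high, so I check with depth before closing.

```bash
python3 - <<'E'
from h import *
s=dict(np.load('pics/s2.png.npz')); k=100/390
o=ctrl.observe(); t=o['tool_pos']; Rm=cv2.Rodrigues(o['tool_rot'])[0]
print('tcp px crop',[((p-q)/k) for p,q in zip(proj(s,t),(182,240))], Rm[:,1].round(3))
for sg in(1,-1):
    print('expected tip crop',[((p-q)/k) for p,q in zip(proj(s,t+sg*.0435*Rm[:,1]),(182,240))])
P=cloud(s)
for u,v in((430,130),(440,100),(450,145),(685,130),(685,150),(690,100),(575,190),(575,165)):
    uu,vv=(u-390)*k+182+0,v*k+240; print((u,v),P[int(vv),int(uu)].round(4))
E
cd pics && python3 -c "
import cv2,numpy as np
i=cv2.imread('s2.png')[200:330,150:320];cv2.imwrite('c3.png',cv2.resize(np.clip(i*2.5,0,255).astype('uint8'),(780,596),interpolation=2))"
```

```text
tcp px crop [np.float64(189.24109929737554), np.float64(200.65965338603135)] [ 0.904 -0.427  0.001]
expected tip crop [np.float64(290.700839545793), np.float64(203.27449230071375)]
expected tip crop [np.float64(88.4928359572046), np.float64(198.06315078388076)]
(430, 130) [ 0.4196 -0.1372  0.0772]
(440, 100) [ 0.4253 -0.14    0.0962]
(450, 145) [ 0.4253 -0.1395  0.0673]
(685, 130) [ 0.5109 -0.1824  0.0832]
(685, 150) [ 0.5107 -0.1804  0.0692]
(690, 100) [ 0.5134 -0.1829  0.101 ]
(575, 190) [ 0.4681 -0.163   0.0456]
(575, 165) [ 0.4707 -0.1565  0.0518]
```

View pics/c3.png

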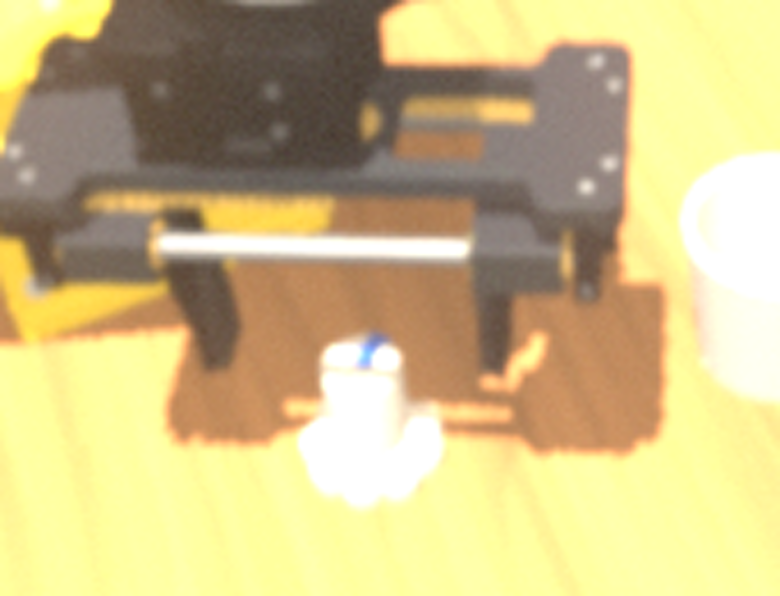

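The brightened crop shows the finger tips ending at (215,365) and (495,370), above the handle's top. Depth puts them at z≈0.065, but the reported TCP z is 0.0185. I take a fresh picture and measure the finger ends.

Run:
```python
from h import *
s=snap('side','s3.png'); P=cloud(s); o=ctrl.observe(); print(o['clock'],o['tool_pos'],o['q'].round(3),abs(o['joint_vel']).max())
D=np.abs(P[...,:2]-o['tool_pos'][:2]).max(-1); im=s['pixels'].astype(int).max(-1)
m=(D<.09)&(im<60)&(P[...,2]>.005)
h,e=np.histogram(P[m][:,2],bins=np.arange(0,.26,.01)); print(list(zip(e.round(3),h)))
# vertical profile down the finger columns
for u in (196,199,257,259):
    print(u,[(v,round(float(P[v,u,2]),3),round(float(s['z_map'][v,u]),3),int(im[v,u])) for v in range(262,296,3)])
```

```text
2.3333 [ 0.47165211 -0.15046236  0.0196937 ] [ 0.656  0.25  -0.485  1.958  0.141  0.964 -0.337] 0.003247112282941118
[(np.float64(0.0), np.int64(0)), (np.float64(0.01), np.int64(0)), (np.float64(0.02), np.int64(0)), (np.float64(0.03), np.int64(0)), (np.float64(0.04), np.int64(0)), (np.float64(0.05), np.int64(2)), (np.float64(0.06), np.int64(61)), (np.float64(0.07), np.int64(75)), (np.float64(0.08), np.int64(76)), (np.float64(0.09), np.int64(76)), (np.float64(0.1), np.int64(73)), (np.float64(0.11), np.int64(34)), (np.float64(0.12), np.int64(11)), (np.float64(0.13), np.int64(128)), (np.float64(0.14), np.int64(282)), (np.float64(0.15), np.int64(473)), (np.float64(0.16), np.int64(620)), (np.float64(0.17), np.int64(1630)), (np.float64(0.18), np.int64(411)), (np.float64(0.19), np.int64(258)), (np.float64(0.2), np.int64(237)), (np.float64(0.21), np.int64(22)), (np.float64(0.22), np.int64(385)), (np.float64(0.23), np.int64(675)), (np.float64(0.24), np.int64(140))]
196 [(262, 0.1, 0.575, 40), (265, 0.095, 0.577, 42), (268, 0.088, 0.581, 42), (271, 0.081, 0.587, 44), (274, 0.074, 0.591, 44), (
[... 371 characters left out ...]
286, 0.001, 0.665, 77), (289, 0.002, 0.658, 77), (292, 0.002, 0.653, 78), (295, 0.001, 0.65, 86)]
257 [(262, 0.137, 0.524, 46), (265, 0.1, 0.568, 42), (268, 0.094, 0.572, 41), (271, 0.086, 0.577, 43), (274, 0.079, 0.581, 42), (277, 0.071, 0.588, 43), (280, 0.062, 0.594, 53), (283, 0.001, 0.666, 119), (286, 0.0, 0.662, 74), (289, -0.0, 0.658, 112), (292, 0.002, 0.65, 84), (295, 0.001, 0.647, 116)]
259 [(262, 0.137, 0.523, 45), (265, 0.1, 0.568, 39), (268, 0.093, 0.573, 39), (271, 0.086, 0.577, 42), (274, 0.079, 0.581, 42), (277, 0.07, 0.589, 44), (280, 0.065, 0.591, 57), (283, 0.0, 0.667, 111), (286, 0.0, 0.662, 75), (289, 0.001, 0.657, 109), (292, 0.001, 0.651, 84), (295, 0.002, 0.645, 108)]
```

The picture confirms that the real finger ends are at z≈0.06, so the reported TCP reads about 40 mm too low. From here I trust the cameras. I check the horizontal offset too.

```bash
cat >> h.py <<'E'
def fingers(s,c,yax,zlo,zhi,dark=60,R=.075):
    """extents of dark finger points in tool axes about c: along closing line, across"""
    P=cloud(s); im=s['pixels'].astype(int).max(-1); yax=np.array(yax[:2])/np.linalg.norm(yax[:2]); xax=np.array([yax[1],-yax[0]])
    d=P[...,:2]-np.array(c)[:2]; m=(np.hypot(d[...,0],d[...,1])<R)&(P[...,2]>zlo)&(P[...,2]<zhi)&(im<dark)
    a=d[m]@yax; b=d[m]@xax
    for nm,k in(('+',a>0),('-',a<=0)):
        if k.sum()>5: print(nm,k.sum(),'along',np.percentile(a[k],[2,50,98]).round(4),'across',np.percentile(b[k],[2,50,98]).round(4),'zmin',np.percentile(P[m][k][:,2],2).round(4))
    print('xax',xax.round(3))
E
python3 - <<'E'
from h import *
s=dict(np.load('pics/s3.png.npz')); o=ctrl.observe(); y=cv2.Rodrigues(o['tool_rot'])[0]
print(y.round(3)); fingers(s,o['tool_pos'],y[:,1],.058,.1)
E
```

```text
[[ 0.427  0.904  0.001]
 [ 0.904 -0.427 -0.   ]
 [ 0.     0.001 -1.   ]]
+ 110 along [0.0439 0.0493 0.0545] across [-0.0076  0.0099  0.012 ] zmin 0.063
- 180 along [-0.0537 -0.0448 -0.043 ] across [-0.0082  0.0092  0.0118] zmin 0.0612
xax [-0.427 -0.904]
```

The horizontal position is right to within about 1 mm; only z is biased. I descend another unit and re-measure.

```bash
python3 -m handwheel '[[[0,0,-0.3],[0,0,0],1],[[0,0,-0.3],[0,0,0],1],[[0,0,-0.2],[0,0,0],1],[[0,0,-0.2],[0,0,0],1],[[0,0,0],[0,0,0],1]]'
python3 - <<'E'
from h import *
s=snap('side','s4.png'); o=ctrl.observe(); print(o['tool_pos'],o['wrist_force']); y=cv2.Rodrigues(o['tool_rot'])[0]
fingers(s,o['tool_pos'],y[:,1],.012,.06)
E
cd pics && python3 -c "
import cv2,numpy as np
i=cv2.imread('s4.png')[220:330,160:310];cv2.imwrite('c4.png',cv2.resize(np.clip(i*1.8,0,255).astype('uint8'),(780,572),interpolation=2))"
```

```text
clock: 2.75
tool_pos: [0.4696, -0.1498, -0.0232]
tool_rot: [-2.651, -1.681, 0.003]
wrist_force: [0.3, -0.2, -1.2]
width: 0.998
grip_force: 0.0
[ 0.4701702  -0.14989473 -0.02228485] [-0.28200496  0.00172178  0.72085738]
+ 88 along [0.0441 0.0499 0.0541] across [-0.0041  0.0104  0.0122] zmin 0.0184
- 167 along [-0.054  -0.0455 -0.0433] across [-0.0077  0.0091  0.0118] zmin 0.0194
xax [-0.427 -0.904]
```

View pics/c4.png

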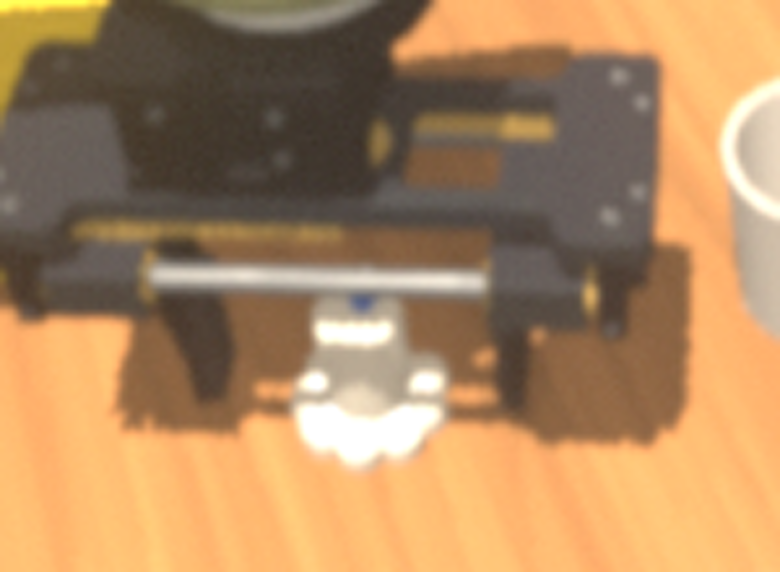

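The picture now shows the stem at (360,360) between the finger tips at (210,390) and (510,400), about 18 mm above the table. Now I close the gripper and lift.

```bash
python3 -m handwheel '[[[0,0,0],[0,0,0],-1],[[0,0,0],[0,0,0],-1],[[0,0,0],[0,0,0],-1],[[0,0,0],[0,0,0],-1],[[0,0,0],[0,0,0],-1]]' 45
python3 -m handwheel '[[[0,0,0],[0,0,0],-1],[[0,0,0],[0,0,0],-1],[[0,0,0],[0,0,0],-1],[[0,0,0],[0,0,0],-1],[[0,0,0],[0,0,0],-1]]'
```

```text
clock: 3.22
tool_pos: [0.4712, -0.1504, -0.0208]
tool_rot: [2.653, 1.681, 0.001]
wrist_force: [0.6, -1.0, 0.1]
width: 0.708
grip_force: 0.0
clock: 3.63
tool_pos: [0.471, -0.1503, -0.0211]
tool_rot: [2.653, 1.682, 0.0]
wrist_force: [-0.4, 0.8, 0.0]
width: 0.326
grip_force: 0.1
```

```bash
python3 -m handwheel '[[[0,0,0],[0,0,0],-1],[[0,0,0],[0,0,0],-1],[[0,0,0],[0,0,0],-1],[[0,0,0.1],[0,0,0],-1],[[0,0,0.3],[0,0,0],-1]]'
python3 -m handwheel '[[[0,0,0.5],[0,0,0],-1],[[0,0,0.5],[0,0,0],-1],[[0,0,0.5],[0,0,0],-1],[[0,0,0.5],[0,0,0],-1],[[0,0,0.4],[0,0,0],-1]]'
```

```text
clock: 4.05
tool_pos: [0.4697, -0.1498, -0.006]
tool_rot: [-2.651, -1.681, 0.003]
wrist_force: [-0.2, 1.2, -2.1]
width: 0.311
grip_force: 45.0
clock: 4.47
tool_pos: [0.4715, -0.1502, 0.0935]
tool_rot: [2.652, 1.681, 0.002]
wrist_force: [0.1, -0.2, -1.3]
width: 0.312
grip_force: 45.0
```

```bash
for i in 1; do
python3 -m handwheel '[[[0.23,0.515,0],[0,0,-0.65],-1],[[0.23,0.515,0],[0,0,-0.65],-1],[[0.23,0.515,0],[0,0,-0.65],-1],[[0.23,0.515,0],[0,0,-0.65],-1],[[0.23,0.515,0],[0,0,-0.65],-1]]'
python3 -m handwheel '[[[0.23,0.515,0],[0,0,-0.65],-1],[[0.23,0.515,0],[0,0,-0.65],-1],[[0.23,0.515,0],[0,0,-0.65],-1],[[0.23,0.515,0],[0,0,-0.65],-1],[[0.23,0.515,0],[0,0,-0.65],-1]]'
python3 -m handwheel '[[[0.23,0.515,0],[0,0,-0.65],-1],[[0.23,0.515,0],[0,0,-0.65],-1],[[0.23,0.515,0],[0,0,-0.65],-1],[[0.23,0.515,0],[0,0,-0.65],-1],[[0.23,0.515,0],[0,0,-0.65],-1]]'
done
python3 - <<'E'
from h import *
a=snap('top','t5.png');b=snap('side','s5.png')
c=lambda s,u,v,w:cv2.resize(s['pixels'][v-w:v+w,u-w:u+w],(390,390),interpolation=cv2.INTER_CUBIC)
cv2.imwrite('pics/c5.png',np.hstack([c(a,182,216,50),c(b,248,145,45)]))
E
```

```text
clock: 4.88
tool_pos: [0.5174, -0.0462, 0.092]
tool_rot: [2.85, 1.32, 0.001]
wrist_force: [-0.8, 0.0, -1.7]
width: 0.31
grip_force: 45.0
clock: 5.3
tool_pos: [0.5634, 0.0568, 0.0919]
tool_rot: [2.998, 0.939, 0.001]
wrist_force: [0.2, -0.1, -1.2]
width: 0.312
grip_force: 45.0
clock: 5.72
tool_pos: [0.6094, 0.1597, 0.0919]
tool_rot: [3.094, 0.543, 0.0]
wrist_force: [0.0, -0.2, -1.2]
width: 0.311
grip_force: 45.0
```

View pics/c5.png

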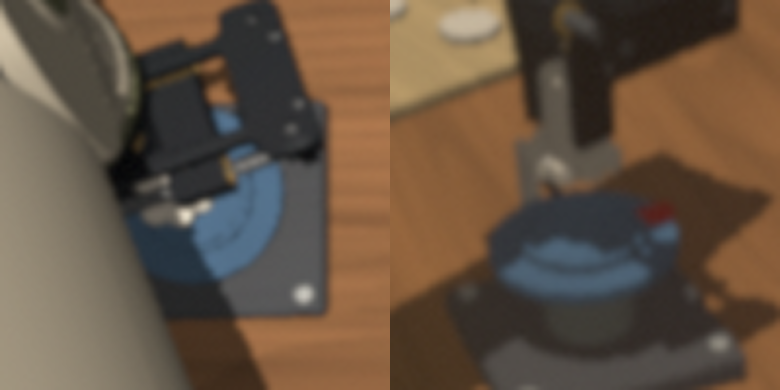

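The handle hangs above the lid, its foot at crop (565,165), and in the side view the lid's red mark is at (655,212). I use depth to check its position and height relative to the lid.

Run:
```python
from h import *
s=dict(np.load('pics/s5.png.npz')); P=cloud(s)
im=s['pixels'].astype(int); o=ctrl.observe(); t=o['tool_pos']; print(t,ctrl.observe()['wrist_force'])
d=np.hypot(P[...,0]-t[0],P[...,1]-t[1])
for lo,hi in((.095,.1),(.1,.105),(.105,.11),(.11,.115),(.115,.12),(.12,.125),(.125,.13),(.13,.14),(.14,.15),(.15,.16)):
    m=(d<.045)&(P[...,2]>lo)&(P[...,2]<hi); q=P[m]
    print(lo,m.sum(),*( (q.min(0).round(4),q.max(0).round(4)) if m.any() else ()))
i=np.clip(s['pixels'][90:200,190:330]*2.2,0,255).astype('uint8'); cv2.imwrite('pics/c6.png',cv2.resize(i,(760,597),interpolation=2))
```

```text
[0.6090106  0.16353109 0.09185697] [-0.33553863 -0.06006918 -2.18775806]
0.095 0
0.1 0
0.105 0
0.11 3 [0.5877 0.1555 0.1147] [0.5939 0.1721 0.1148]
0.115 45 [0.5861 0.1387 0.1155] [0.6311 0.1698 0.12  ]
0.12 98 [0.5859 0.1384 0.1203] [0.6302 0.1864 0.125 ]
0.125 38 [0.5904 0.1422 0.1251] [0.6273 0.1818 0.1298]
0.13 69 [0.5919 0.1386 0.1301] [0.6274 0.1817 0.14  ]
0.14 84 [0.5923 0.1397 0.14  ] [0.6278 0.1823 0.1499]
0.15 88 [0.5924 0.1385 0.1504] [0.628  0.1833 0.1599]
```

View pics/c6.png

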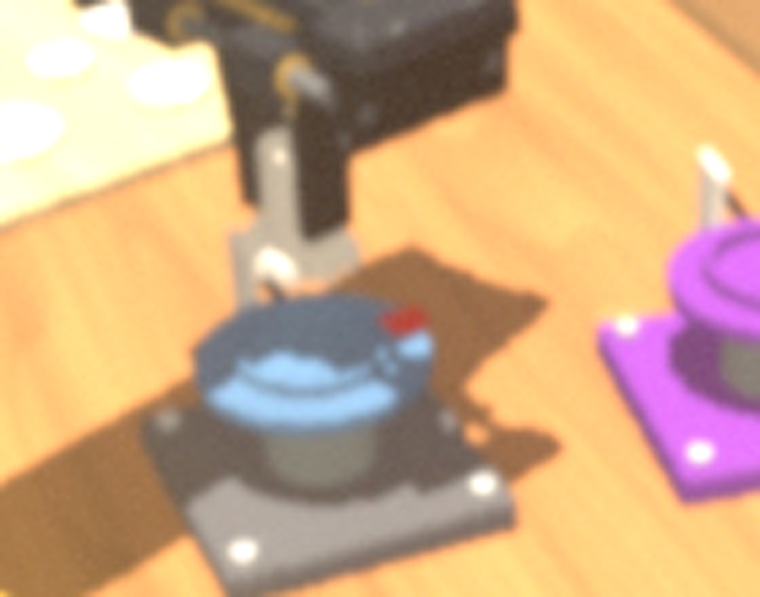

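Run:
```python
from h import *
from scipy.optimize import minimize
def hull(s,parts,c):
    M=np.zeros((420*4,560*4),np.uint8)
    for zlo,zhi,r in parts:
        th=np.linspace(0,2*np.pi,60); pts=[proj(s,np.array([c[0]+r*np.cos(a),c[1]+r*np.sin(a),z])) for z in(zlo,zhi) for a in th]
        cv2.fillConvexPoly(M,cv2.convexHull((np.array(pts)*4+2).astype(np.int32)),1)
    return cv2.resize(M.astype(np.float32),(560,420),interpolation=cv2.INTER_AREA)
for n in('top','side'):
    s=dict(np.load(f'pics/{n}.png.npz')); im=s['pixels'].astype(int); B,R=im[...,0],im[...,2]; P=cloud(s)
    L=np.hypot(P[...,0]-.608,P[...,1]-.16)
    m=((((B>R+12)|((R>B+50)&(P[...,2]>.066)))&(L<.065)&(P[...,2]>.055))).astype(np.float32)
    g=lambda c:np.abs(hull(s,[(.062,.070,.05),(.07,.076,.034)],c)-m).sum()
    r=minimize(g,[.609,.159],method='Nelder-Mead',options=dict(initial_simplex=[[.606,.155],[.614,.157],[.608,.165]],xatol=1e-4))
    print(n,'lid',r.x.round(4),r.fun,m.sum())
    m2=((im.min(-1)>70)&(np.abs(B-R)<70)&(P[...,2]>.004)&(np.hypot(P[...,0]-.47,P[...,1]+.15)<.04)).astype(np.float32)
for i in range(4):
    s=snap('side','s7.png'); o=ctrl.observe(); print(o['clock'],o['tool_pos'].round(4),o['wrist_force'].round(2),o['ft_torque'].round(3))
P=cloud(s);d=np.hypot(P[...,0]-.609,P[...,1]-.16)
m=(d<.045)&(P[...,2]>.113)&(P[...,2]<.127);q=P[m]
from scipy.optimize import least_squares
print(np.percentile(q,[1,99],axis=0).round(4), cv2.minAreaRect(q[:,:2].astype(np.float32)))
for a in range(-180,181,15):
    pass
# outer boundary per azimuth (front) with centre guess
ang=np.degrees(np.arctan2(q[:,1]-.161,q[:,0]-.6085)); rr=np.hypot(q[:,1]-.161,q[:,0]-.6085)
for a in range(-180,60,10):
    k=(ang>=a)&(ang<a+10)
    if k.any(): print(a,k.sum(),rr[k].max().round(4),end=' | ')
```

```text
top lid [0.6091 0.16  ] 79.25 1583.0
side lid [0.614  0.1656] 156.6875 816.0
5.8667 [0.6089 0.1611 0.0916] [ 0.71 -0.59 -1.29] [-0.044 -0.023 -0.015]
5.9167 [0.6089 0.1592 0.0914] [-0.39 -1.72 -1.42] [-0.068  0.029  0.02 ]
5.9667 [0.6089 0.1581 0.0913] [-0.79 -0.28 -1.13] [-0.007  0.007 -0.019]
6.0167 [0.609  0.1575 0.0913] [-0.01  0.68 -0.92] [-0.064 -0.001  0.015]
[[0.5859 0.1319 0.1145]
 [0.6284 0.1768 0.1266]] ((0.6051447987556458, 0.15083779394626617), (0.03555605188012123, 0.050552405416965485), 47.773399353027344)
-180 5 0.0194 | -170 4 0.0209 | -160 9 0.0261 | -150 13 0.0262 | -140 9 0.0245 | -130 11 0.027 | -120 17 0.029 | -110 13 0.0279 | -100 14 0.0285 | -90 16 0.0302 | -80 11 0.0302 | -70 8 0.0283 | -60 15 0.0301 | -50 10 0.0286 | -40 3 0.0261 | -30 2 0.0212 | -20 1 0.0211 |
```

The tool was still swinging and has settled at about (0.609, 0.158). The lid centre is at about (0.609, 0.1597). I lower to just above the ring with a small y correction, then compare again.

```bash
python3 -m handwheel '[[[0,0.02,-0.2],[0,0,0],-1],[[0,0.02,-0.2],[0,0,0],-1],[[0,0,-0.2],[0,0,0],-1],[[0,0,-0.1],[0,0,0],-1],[[0,0,-0.05],[0,0,0],-1]]'
python3 -m handwheel '[[[0,0,0],[0,0,0],-1],[[0,0,0],[0,0,0],-1],[[0,0,0],[0,0,0],-1],[[0,0,0],[0,0,0],-1],[[0,0,0],[0,0,0],-1]]'
python3 - <<'E'
from h import *
s=snap('side','s8.png'); a=snap('top','t8.png');o=ctrl.observe(); print(o['tool_pos'].round(4),o['wrist_force'].round(2))
P=cloud(s);d=np.hypot(P[...,0]-.609,P[...,1]-.16)
im=s['pixels'].astype(int);B,R=im[...,0],im[...,2]
q=P[(d<.032)&(P[...,2]>.0815)&(P[...,2]<.095)&(B<R+8)]
for c in ((.609,.1595),):
    print('foot',np.percentile(q,[1,99],axis=0).round(4))
b=P[(d<.06)&(P[...,2]>.06)&(P[...,2]<.0775)&(B>R+8)]; print('lid',np.percentile(b,[1,99],axis=0).round(4))
i=np.clip(s['pixels'][100:200,185:315]*2.4,0,255).astype('uint8'); cv2.imwrite('pics/c8.png',cv2.resize(i,(780,600),interpolation=2))
E
```

```text
clock: 6.43
tool_pos: [0.6083, 0.1598, 0.0594]
tool_rot: [3.093, 0.546, -0.003]
wrist_force: [-0.9, -0.5, -1.9]
width: 0.31
grip_force: 45.0
clock: 6.85
tool_pos: [0.6092, 0.1604, 0.0612]
tool_rot: [3.094, 0.547, 0.001]
wrist_force: [0.5, 0.5, -0.9]
width: 0.308
grip_force: 45.0
[0.6092 0.1604 0.0611] [-0.71  0.73 -1.01]
foot [[0.5864 0.1348 0.0851]
 [0.63   0.1772 0.0948]]
lid [[0.5655 0.1105 0.0647]
 [0.6536 0.1624 0.0773]]
```

View pics/c8.png

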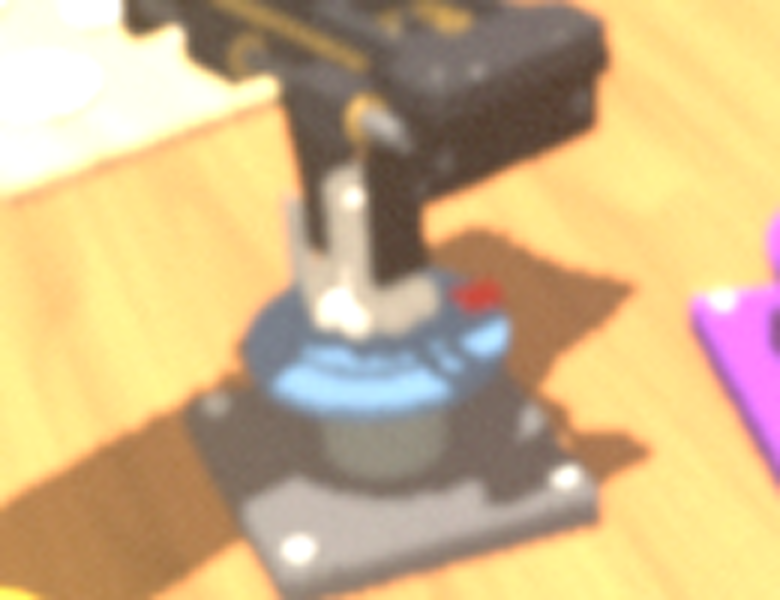

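Foot and lid agree to within about 1 mm (y matches; foot about 1 mm short in x). I lower into the ring, watching the force.

```bash
python3 -m handwheel '[[[0.02,0,-0.05],[0,0,0],-1],[[0,0,-0.08],[0,0,0],-1],[[0,0,-0.08],[0,0,0],-1],[[0,0,-0.06],[0,0,0],-1],[[0,0,0],[0,0,0],-1]]' 60
python3 -m handwheel '[[[0,0,0],[0,0,0],-1],[[0,0,0],[0,0,0],-1],[[0,0,-0.03],[0,0,0],-1],[[0,0,-0.03],[0,0,0],-1],[[0,0,0],[0,0,0],-1]]'
python3 -m handwheel '[[[0,0,0],[0,0,0],-1],[[0,0,0],[0,0,0],-1],[[0,0,0],[0,0,0],-1],[[0,0,0],[0,0,0],-1],[[0,0,0],[0,0,0],-1]]'
```

```text
clock: 7.37
tool_pos: [0.6094, 0.1602, 0.0492]
tool_rot: [3.094, 0.547, -0.002]
wrist_force: [-0.5, -1.3, -1.0]
width: 0.306
grip_force: 60.0
clock: 7.78
tool_pos: [0.6101, 0.1604, 0.048]
tool_rot: [3.094, 0.547, 0.001]
wrist_force: [-1.8, -0.4, 2.6]
width: 0.307
grip_force: 60.0
clock: 8.2
tool_pos: [0.6101, 0.1605, 0.0479]
tool_rot: [-3.094, -0.547, -0.001]
wrist_force: [0.0, 0.5, 4.0]
width: 0.306
grip_force: 60.0
```

```bash
python3 -m handwheel '[[[0,0,-0.04],[0,0,0],-1],[[0,0,-0.04],[0,0,0],-1],[[0,0,-0.04],[0,0,0],-1],[[0,0,-0.04],[0,0,0],-1],[[0,0,-0.04],[0,0,0],-1]]'
python3 -m handwheel '[[[0,0,0],[0,0,0],-1],[[0,0,0],[0,0,0],-1],[[0,0,0],[0,0,0],-1],[[0,0,0],[0,0,0],-1],[[0,0,0],[0,0,0],-1]]'
python3 - <<'E'
from h import *
s=snap('side','s9.png');o=ctrl.observe(); print(o['tool_pos'].round(4),o['wrist_force'].round(2))
s0=dict(np.load('pics/side.png.npz'))
for t in(s0,s):
    P=cloud(t);im=t['pixels'].astype(int);B,R=im[...,0],im[...,2];d=np.hypot(P[...,0]-.609,P[...,1]-.16)
    k=(d>.036)&(d<.048)&(P[...,2]>.05)&(P[...,2]<.078)&(B>R+8)&(P[...,1]<.14); print('lid z',k.sum(),np.median(P[k][:,2]).round(4))
i=np.clip(s['pixels'][100:200,185:315]*2.0,0,255).astype('uint8'); cv2.imwrite('pics/c9.png',cv2.resize(i,(780,600),interpolation=2))
E
```

```text
clock: 8.62
tool_pos: [0.6101, 0.1605, 0.0401]
tool_rot: [3.094, 0.547, 0.001]
wrist_force: [-1.8, -0.6, 8.6]
width: 0.306
grip_force: 60.0
clock: 9.03
tool_pos: [0.6101, 0.1604, 0.0402]
tool_rot: [3.094, 0.547, 0.001]
wrist_force: [-2.5, -0.9, 8.9]
width: 0.305
grip_force: 60.0
[0.6101 0.1604 0.0402] [-1.37 -0.64  9.38]
lid z 141 0.0715
lid z 139 0.0628
```

View pics/c9.png

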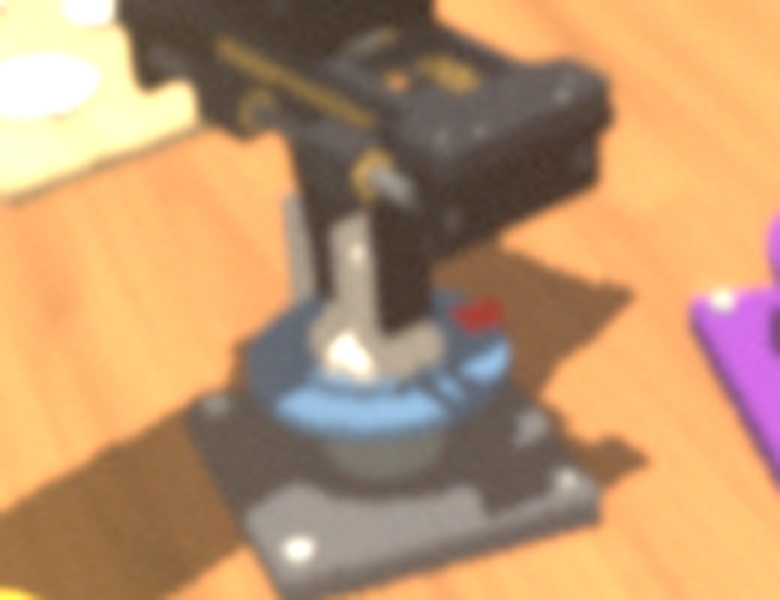

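The picture shows the foot at (375,350) inside the ring, with the lid down about 9 mm by depth and about 10 N of push. A last millimetre, then I check and hand in.

```bash
python3 -m handwheel '[[[0,0,-0.025],[0,0,0],-1],[[0,0,0],[0,0,0],-1],[[0,0,0],[0,0,0],-1],[[0,0,0],[0,0,0],-1],[[0,0,0],[0,0,0],-1]]'
python3 - <<'E'
from h import *
t=snap('side','s10.png');o=ctrl.observe(); print(o['tool_pos'].round(4),o['wrist_force'].round(2))
P=cloud(t);im=t['pixels'].astype(int);B,R=im[...,0],im[...,2];d=np.hypot(P[...,0]-.609,P[...,1]-.16)
k=(d>.036)&(d<.048)&(P[...,2]>.05)&(P[...,2]<.078)&(B>R+8)&(P[...,1]<.14); z=np.median(P[k][:,2]); print('sunk',.0715-z)
if .008<.0715-z<.0125: print(ctrl.finish_job())
E
```

```text
clock: 9.5
tool_pos: [0.6101, 0.1605, 0.0393]
tool_rot: [3.094, 0.547, 0.001]
wrist_force: [-2.1, -1.5, 10.2]
width: 0.309
grip_force: 60.0
[0.6101 0.1605 0.0393] [-1.43 -0.62  9.31]
sunk 0.009556086067143317
the job is handed in; nothing more can be done
None
```

The job is handed in: the handle stands in the ring on the blue lid, still gripped and pressed about 9.6 mm down by camera depth (green band 7–13 mm); its gap was turned to the red mark by measured angle, but the gripper hid it at the end, so I could not confirm that by sight, nor did I read the pointer.

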